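# Dock and latch the flow cell unit on the particle analyser

### The arm

A 6-joint arm with a two-finger parallel gripper is mounted at the origin on the work surface. World frame = base frame: x ahead of the robot, y to its left, z up, the work surface at z = 0. Lengths are in m, angles in rad, forces in N, time in s.
With the tool pointing down it reaches from about 0.275 to 0.725 m from the base axis. Payload 5.6 kg.
Tool frame: the origin (TCP) lies midway between the tips of the shut fingers; the grasp point (between the pads) lies 19 mm behind it; x points along the fingers, z is the direction in which the jaws open and shut, and the axes are right-handed (so a half turn about x gives the same grasp; the last joint's range is limited). The gripper opens to 85 mm and grips with 20 to 120 N. Pads are 22 mm wide; open, the fingers measure 114 mm over their backs; the gripper's body (76 mm by 85 mm) begins 54 mm behind the grasp point. The pads swing forward as they close: fully open they stand 13 mm farther back than shut.
Start: joints at [1.515, 0.255, 0.108, 0, -1.424, -0.285], TCP at [0.184, 0.518, 0.231] pointing down, gripper open.
Joint ranges: [-2.95, 2.95], [-1.21, 1.97], [-1.09, 1.5], [-2.87, 1.71], [-2.94, -0.07], [-3.05, 3.05]. Speed limits (rad/s): [2.57, 2.57, 3.14, 3.14, 3.14, 3.14].

### API

Orientations are given as [roll, pitch, yaw] about the fixed x, y, z axes, in that order (R = Rz(yaw) Ry(pitch) Rx(roll)).
In Python, from workcell import ctrl gives the robot as it stands.
- The arm moves only by the tool carry_out, never from a script. Its argument "moves" is a list that holds one entry, the list of rows, each a list of 7 numbers: the turn, a rotation vector about the tool's x, y, z as a fraction of full scale, then the shift along the tool's x, y, z as a fraction of full scale, then the opening, from -1 (shut) to 1 (fully open), so that 0 is half open. In form: [[[ax, ay, az, x, y, z, gripper], ...]]. A call has 1 to 10 rows; each row shifts and turns the commanded pose from where the row before left it, along the tool's axes as they then stand; what a row does not reach is not made up. Full scale, the value 1, is 15 cm for a shift and 60 degrees for a turn. A row lasts 1/12 s, in which the tool goes at most 41.7 mm and 7.16 degrees, less where a joint would pass 70% of its speed; a pose out of reach is approached as far as the arm can. A call with a number of a shift or a turn outside -1 to 1 is refused whole. A call with a gripper value outside its range is refused whole. The fingers move at their own pace and stop on an object; the grip force is fixed at half the most. Time passes only in rows, so rows that do not move let the fingers close. It gives the time, the measured TCP pose, the force and the opening at its end, in the units of the state.
- ctrl.observe(): the state, without advancing time (a new reading comes with each control period).
- ctrl.snapshot(name): name is "scene" or "top" or "wrist"; returns a dict with "frame" (480x640x3 uint8, red, green, blue), "fx", "fy", "cx", "cy" (pixels), "D" ([k1, k2, p1, p2, k3] as OpenCV has them; the pictures are not rectified), "cam_to_world" (4x4, takes a point from camera to world coordinates). Camera axes: x right, y down, z forward; pixel columns grow to the right and rows downward; lengths in m; the calibration is good to about 2 mm. A picture is of the moment at which its call begins. There is no depth.
- ctrl.finish_job(): hands the job in, once; it reports no verdict.
Trained networks look in the newest picture that a camera, given by its name, has taken for a name from the list of things; names that differ only in an ending like _2 or _b are one class to them, and where a whole thing is asked for, a point or a joint stands for the part that bears it (a point fixed in the world has none). Each returns a list of dicts, best first, with "score" (0 to 1); they miss things now and then, are a little off and sometimes report something else, mostly with a low value. They report only what shows in the picture. A call takes as long as a camera call.
- ctrl.look_for(camera, name): "box" ([left, top, right, bottom] in pixels, round what is visible of it).
- ctrl.trace(camera, name): "region" (480x640 bool, what is visible of it) and "box" ([left, top, right, bottom] in pixels, round what is visible of it).
The state is a dict: "time": time; "qpos": joint angles; "dq": joint speeds; "tau": joint torques, N m; "eef_pos": TCP position; "ee_rot": TCP orientation; "contact_force": force on the tool from outside, world axes, zero at the start; "moment": the same for the moment, N m; "width": finger opening in m.
Only numpy, scipy, OpenCV 4.12 (cv2) and the standard library are available. Lean on these libraries where they do the work, as an engineer would, in place of code of your own. Each camera call takes 0.05 s, during which the arm holds its last target.

### The job

Slide the flow cell unit along its rails up to the particle analyser, swing the draw latch's lever over towards the unit so that its wire loop drops behind the hooked keeper, then press the lever back and down past centre until it lies flat and the unit is clamped tight. Let go, and leave the beaker, the jar and the small box where they stand.

Things in the scene. Friction and masses are not known exactly. Their poses are not given: they have to be found in the camera images.
- analyser: Fixed bench instrument, 420 mm long, 250 mm wide, blue base, white shell, flat deck 140 mm above the table; a dome 212 mm high starts 203 mm in from the docking face. Origin on the table under the middle of the docking face; y axis points from that face into the analyser, x across, z up. The cell unit is on rails on the -y side; latch, keeper and handle middle lie in the plane x = 0.
- cell_unit (a joint): Gap (m) of the flow cell unit to the docking face: 0 = touching, at most 0.066. Grey and blue box, 180 mm across (x), 140 mm long (y), top level with the deck; slides only along the analyser's y, takes 2 to 4 N and stays put. At 0.003 it meets a stiff rubber seal (10 N, then 20 N per mm); a light push leaves it there. The shut latch holds it at about 0.001.
- cell_handle (a point): Middle of the unit's carrying handle: a round bar 12 mm thick, 100 mm long along the analyser's x axis, centre 34 mm above the unit's top (174 mm above the table) and 115 mm from the unit's docking face. It can be gripped from above.
- latch_lever (a joint): Angle (rad) of the latch lever: 0 = shut, flat along the deck, pointing to the analyser's +y; grows as it is raised; 1.57 = upright; beyond, it leans over the cell unit; at most 2.6. Stays where it is left by friction. With the loop hooked it is loaded below about 1.3, hardest near 0.9 (about 4 N at the tip), and passes centre at about 0.4; below, it is pulled shut.
- lever_pin (a point): Centre of the lever's fixed hinge pin, which lies along the analyser's x axis, 14 mm above the deck (154 mm above the table) and 26 mm inside the docking face.
- lever_tip (a point): End of the lever, a flat steel bar 4 mm thick, 22 mm wide (28 mm over the last 14 mm), whose end lies 85 mm from the hinge pin.
- latch_bail (a joint): Angle (rad) of the loose wire loop relative to the lever; its slope above the level direction to the unit is this less the lever's angle. It starts lying back on the lever's upper face (3.0, its stop) and topples towards the unit as the lever passes 1.5 to 1.8. If the bar lands on the keeper's top, swing the lever farther: with the unit home it drops behind by 2.2 (2.5 to be safe).
- bail_bar (a point): Middle of the cross bar at the end of the wire loop: steel wire 4 mm thick, loop 37 mm wide, bar 52.5 mm from the loop's pin; that pin sits on the lever, 12 mm from the lever's hinge pin.
- keeper_seat (a point): Where the bar's middle lies when hooked and shut: on the cell unit, 10 mm above its top, 14.5 mm from its docking face (axes as the analyser). The keeper is a steel strip 22 mm wide, 15 mm high, whose lip curls over to the analyser's -y for 11 mm: the bar goes over and beyond the curl and drops behind it onto the keeper's foot, 2.5 mm below the seat, until the lever draws it in.
- beaker_mid (a point): Glass beaker, 60 mm wide, 75 mm high, standing on the table beyond the outer end of the cell unit's rails; point at its centre half-way up. Leave it alone.
- jar_mid (a point): Small white jar with a black lid, 40 mm wide, 50 mm high, standing on the analyser's deck on the robot's side of the latch; point at its centre half-way up. Leave it alone.
- cuvette_box_mid (a point): Low grey box with a lid, 60 x 45 mm, 28 mm high, lying on the analyser's deck on the far side of the latch; point at its centre half-way up. Leave it alone.

How it is judged:
On the way:
1. the loop's cross bar lies behind the keeper and below its curl, with the lever still raised (y of bail_bar in the frame of keeper_seat between -0.02 and 0.003 m and z of bail_bar in the frame of keeper_seat below 0.002 m and value of joint latch_lever above 0.5 rad), for 0.2 s.
At the end, for the whole second after the job is handed in: The lever lies shut (below 0.12 rad) and at rest, the loop's cross bar sits in the keeper (within 5 mm of its seat), and the cell unit is clamped against the seal (gap under 2 mm) (value of joint latch_lever below 0.12 rad and value of joint cell_unit below 0.002 m and distance between bail_bar and keeper_seat below 0.005 m and velocity of joint latch_lever between -0.1 and 0.1 rad/s); the robot touches nothing.
It fails at once if the beaker is moved more than 30 mm (distance of beaker_mid from where it was at the start of the episode above 0.03 m).
It fails at once if the jar is moved more than 30 mm (distance of jar_mid from where it was at the start of the episode above 0.03 m).
It fails at once if the small box is moved more than 30 mm (distance of cuvette_box_mid from where it was at the start of the episode above 0.03 m).
It also fails if it takes over 64 s, if anything falls off the work surface, if the arm or the gripper's body presses on something with over 40 N, if the wrist force passes 120 N, or if a joint passes its speed limit or range.

## Working session

There is one attempt and no reset: what is moved stays moved. The work goes in short steps, Python scripts to look and compute and a tool call to move; the robot and the scene stay as the last step left them, time stands still between calls to the robot, and variables do not carry over. Pictures are saved under pics/ and viewed, and the job is handed in when it is done.

Besides the shell and the picture viewer there is one more tool, called after "Request:" as name(argument=value, ...), one argument or row to a line, values as JSON. carry_out: Moves the arm, as the interface text tells. Shift numbers are shares of 15 cm and turn numbers shares of 60 degrees, none past 1 either way. Its arguments: {"type":"object","properties":{"moves":{"type":"array","items":{"type":"array","items":{"type":"array","items":{"type":"number"}}}}},"required":["moves"]}

```bash
ls; mkdir -p pics
python3 - <<'E'
from workcell import ctrl
import cv2
s=ctrl.observe(); print(s)
for n in ["scene","top","wrist"]:
    d=ctrl.snapshot(n); cv2.imwrite(f"pics/{n}0.png",d["frame"][:,:,::-1])
    print(n,d["fx"],d["fy"],d["cx"],d["cy"],d["D"],d["cam_to_world"])
    for o in ["analyser","cell_unit","cell_handle","latch_lever","lever_pin","lever_tip","bail_bar","keeper_seat","beaker_mid","jar_mid","cuvette_box_mid"]:
        r=ctrl.look_for(n,o); print(o,[( [int(v) for v in q["box"]],round(q["score"],2)) for q in r[:2]])
print(ctrl.observe()["time"])
E
```

```text
pics
{'time': 0.0, 'qpos': array([ 1.51457864e+00,  2.55752988e-01,  1.07005974e-01, -4.54668903e-04,
       -1.42391780e+00, -2.84608359e-01]), 'dq': array([-0.00091725, -0.00119396,  0.00027579, -0.00271926, -0.00038462,
        0.00163817]), 'tau': array([-7.88582711e-04, -3.86633921e+01,  2.37947595e+01,  5.36540285e+00,
       -6.10058836e-03, -4.40149080e-06]), 'eef_pos': array([0.18362766, 0.51791127, 0.23039628]), 'ee_rot': array([ 0.04845196,  1.56887448, -1.86323738]), 'contact_force': array([-0.21678086,  0.52789076, -0.6016914 ]), 'moment': array([-0.0008777 , -0.02919773, -0.01928908]), 'width': 0.08530511455693246}
scene 502.6762525311767 502.6762525311767 322.50125556428145 238.8487674773132 [-0.10297404  0.          0.          0.          0.        ] [[ 0.29945721  0.5445364  -0.78345739  1.28981719]
 [ 0.95403945 -0.18086251  0.2389508  -0.28957533]
 [-0.01158067 -0.8190048  -0.57366979  0.69928771]
 [ 0.          0.          0.          1.        ]]
analyser [([238, 155, 567, 339], 0.91), ([357, 196, 393, 237], 0.52)]
cell_unit [([245, 218, 336, 328], 0.93)]
cell_h
[... 1104 characters left out ...]
t []
beaker_mid [([459, 265, 498, 298], 0.74)]
jar_mid [([222, 268, 252, 295], 0.58)]
cuvette_box_mid [([201, 150, 244, 186], 0.85)]
wrist 418.17333167634894 418.17333167634894 318.2022666629821 236.08968520918367 [-0.03522904  0.          0.          0.          0.        ] [[-3.33840999e-01 -8.95521160e-01 -2.94265253e-01  2.59384977e-01]
 [-9.42629400e-01  3.17172922e-01  1.04168866e-01  4.90780478e-01]
 [ 4.75459109e-05  3.12158917e-01 -9.50029899e-01  3.73210718e-01]
 [ 0.00000000e+00  0.00000000e+00  0.00000000e+00  1.00000000e+00]]
analyser []
cell_unit []
cell_handle []
latch_lever []
lever_pin []
lever_tip []
bail_bar []
keeper_seat []
beaker_mid []
jar_mid []
cuvette_box_mid []
1.8
```

View pics/scene0.png

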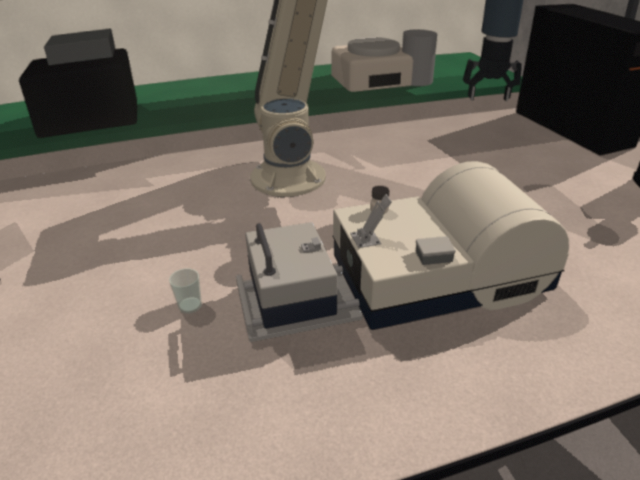

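View pics/top0.png

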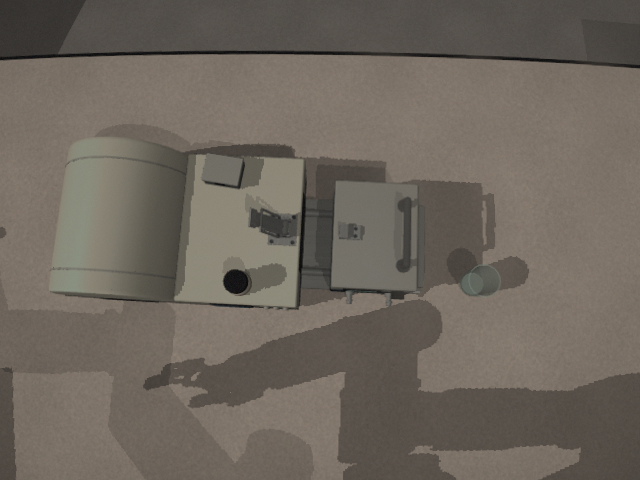

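Run:
```python
import cv2
a=cv2.imread('pics/top0.png')[120:320,200:440]; cv2.imwrite('pics/top0z.png',cv2.resize(a,(768,600) if 0 else (720,600),interpolation=cv2.INTER_CUBIC))
a=cv2.imread('pics/scene0.png')[160:345,225:470]; cv2.imwrite('pics/scene0z.png',cv2.resize(a,(784,592),interpolation=cv2.INTER_CUBIC))
```

```text
(no output)
```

View pics/top0z.png

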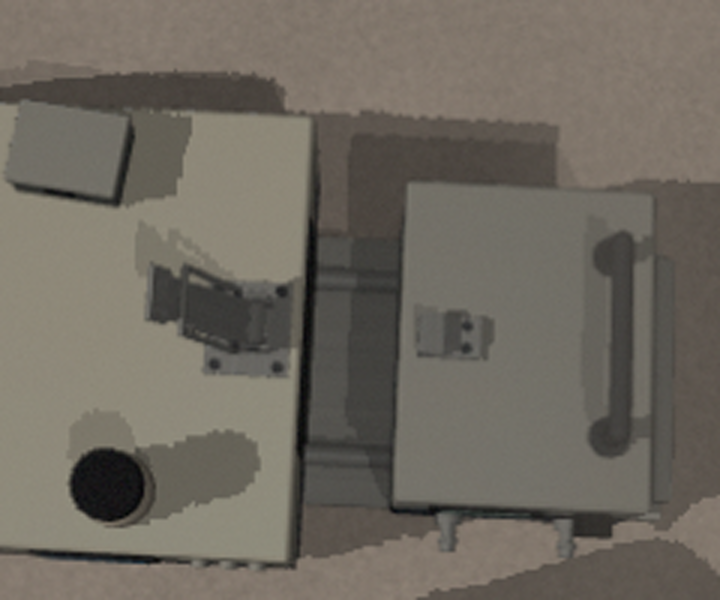

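View pics/scene0z.png

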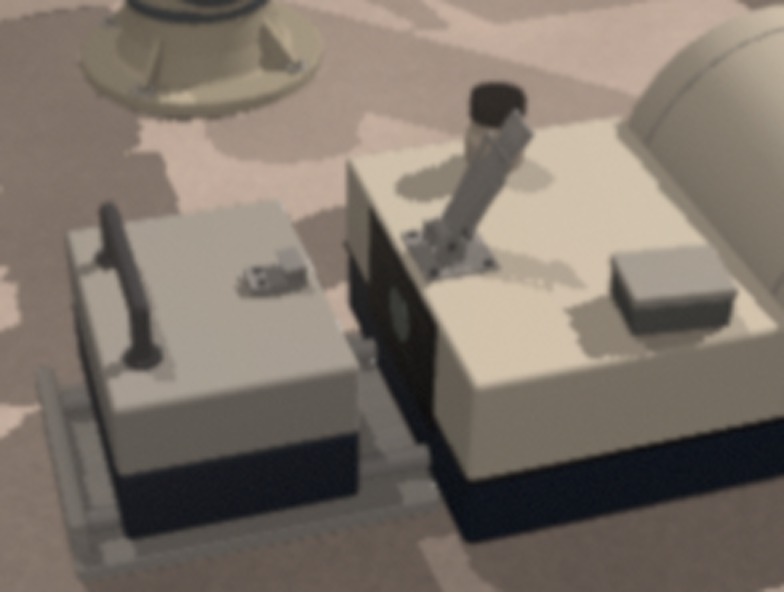

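```bash
cat > h.py <<'E'
import numpy as np, cv2
from scipy.optimize import least_squares
from scipy.spatial.transform import Rotation as R
CAM={'scene':dict(f=502.6762525,c=(322.50125556,238.84876748),k=-0.10297404,T=np.array([[0.29945721,0.5445364,-0.78345739,1.28981719],[0.95403945,-0.18086251,0.2389508,-0.28957533],[-0.01158067,-0.8190048,-0.57366979,0.69928771],[0,0,0,1]])),
'top':dict(f=484.137051796,c=(317.26955343,235.80164503),k=-0.10468812,T=np.array([[1.34682616e-02,-9.83787103e-01,1.78833837e-01,3.98783377e-01],[-9.99909280e-01,-1.32861453e-02,2.21603105e-03,-3.55396372e-02],[1.95909585e-04,-1.78847460e-01,-9.83876795e-01,9.16541726e-01],[0,0,0,1]]))}
def proj(P,cam):
    c=CAM[cam];T=np.linalg.inv(c['T']);K=np.array([[c['f'],0,c['c'][0]],[0,c['f'],c['c'][1]],[0,0,1.]])
    p,_=cv2.projectPoints(np.atleast_2d(P).astype(float),cv2.Rodrigues(T[:3,:3])[0],T[:3,3],K,np.array([c['k'],0,0,0,0.]))
    return p[:,0]
def a2w(p,x,y,th):
    p=np.atleast_2d(p);c,s=np.cos(th),np.sin(th)
    return np.c_[x+c*p[:,0]-s*p[:,1],y+s*p[:,0]+c*p[:,1],p[:,2]]
def tipA(a): return np.array([0,0.026+0.085*np.cos(a),0.154+0.085*np.sin(a)])
E
cat > fit.py <<'E'
from h import *
tz=lambda u,v:(200+u/3,120+v/3)
sz=lambda u,v:(225+u/3.2,160+v/3.2)
obs=[('top',tz(314,117),lambda g,a:[.125,0,.14]),('top',tz(297,560),lambda g,a:[-.125,0,.14]),
('scene',sz(348,162),lambda g,a:[-.125,0,.14]),('scene',sz(478,386),lambda g,a:[.125,0,.14]),
('top',tz(406,182),lambda g,a:[.09,-g,.14]),('top',tz(654,194),lambda g,a:[.09,-g-.14,.14]),
('top',tz(393,505),lambda g,a:[-.09,-g,.14]),('top',tz(651,515),lambda g,a:[-.09,-g-.14,.14]),
('scene',sz(66,232),lambda g,a:[-.09,-g-.14,.14]),('scene',sz(282,202),lambda g,a:[-.09,-g,.14]),
('scene',sz(360,368),lambda g,a:[.09,-g,.14]),('scene',sz(118,410),lambda g,a:[.09,-g-.14,.14]),
('top',tz(623,240),lambda g,a:[.045,-g-.115,.174]),('top',tz(609,440),lambda g,a:[-.045,-g-.115,.174]),
('top',tz(150,293),lambda g,a:tipA(a)),('scene',sz(519,122),lambda g,a:tipA(a))]
def res(p):
    x,y,th,g,a=p
    return np.concatenate([proj(a2w(f(g,a),x,y,th),c)[0]-np.array(o) for c,o,f in obs])
r=least_squares(res,[.45,0.02,0,.05,1.],loss='soft_l1');print(r.x);print(r.fun.reshape(-1,2).round(1))
E
python3 fit.py
```

```text
[ 0.54800038 -0.00683492 -0.03462593  0.05180652  1.00565659]
[[ 0.2 -1.1]
 [-2.4  1.1]
 [-1.5 -2.7]
 [-1.5 -0.4]
 [-0.5 -1.4]
 [ 0.3 -1.3]
 [-0.9 -0.9]
 [ 0.1 -0.3]
 [-0.7 -1.4]
 [-0.3 -2.9]
 [ 0.9 -1.7]
 [-1.8 -0.4]
 [-0.8  3.8]
 [ 3.  -6.5]
 [ 0.1 -0.3]
 [ 0.7 -1.5]]
```

```bash
sed -i 's/\[.045,-g/[.05,-g/;s/\[-.045,-g/[-.05,-g/' fit.py; python3 fit.py | head -1
cat > plan.py <<'E'
from h import *
from workcell import ctrl
X0,Y0,TH=0.548,-0.0068,-0.0346
def cur():
    s=ctrl.observe(); return s,R.from_euler('xyz',s['ee_rot']),s['eef_pos']
def toA(p):
    d=np.array(p)-[X0,Y0,0];c,s=np.cos(TH),np.sin(TH);return np.array([c*d[0]+s*d[1],-s*d[0]+c*d[1],d[2]])
def rd(s=None):
    s,r,p=cur(); print('t',round(s['time'],2),'A(mm)',(toA(p)*1000).round(1),'F',s['contact_force'].round(1),'w',round(s['width'],4)); return s,r,p
def downR(sgn=1,tilt=0):
    # tool x down, tool z along +-analyser y
    y=np.array([-np.sin(TH),np.cos(TH),0])*sgn; x=np.array([0,0,-1.]); return R.from_matrix(np.c_[x,np.cross(y,x),y])
E
python3 - <<'E'
from plan import *
s,r,p=rd(); print(r.as_matrix().round(3)); print(s['qpos'])
for sg in (1,-1):
    d=downR(sg); rv=(r.inv()*d).as_rotvec(); print(sg,np.degrees(rv).round(1), 'frac',(np.degrees(rv)/60).round(3))
def ray(cam,uv,z):
    c=CAM[cam];K=np.array([[c['f'],0,c['c'][0]],[0,c['f'],c['c'][1]],[0,0,1.]])
    u=cv2.undistortPoints(np.array([[uv]],float),K,np.array([c['k'],0,0,0,0.]))[0,0]
    d=c['T'][:3,:3]@[u[0],u[1],1];o=c['T'][:3,3];return o+d*(z-o[2])/d[2]
for n,uv,z in (('beaker top',(484,280),.07),('jar top',(236,281.5),.19),('box',(223,170),.168)):
    w=ray('top',uv,z);print(n,w.round(3),toA(w).round(3))
E
```

```text
[ 0.54792768 -0.00676696 -0.03534916  0.05186737  1.00663537]
t 1.8 A(mm) [-382.1  512.2  231.3] F [-0.4  0.3 -0.2] w 0.0855
[[ 0.     0.942 -0.334]
 [-0.    -0.334 -0.942]
 [-1.     0.     0.   ]]
[ 1.51457760e+00  2.55115662e-01  1.08188066e-01  1.52432048e-05
 -1.42392981e+00 -2.84582150e-01]
1 [162.5  -0.   -0. ] frac [ 2.708 -0.    -0.   ]
-1 [-17.5   0.   -0. ] frac [-0.292  0.    -0.   ]
beaker top [ 0.477 -0.33   0.07 ] [-0.06  -0.326  0.07 ]
jar top [0.459 0.087 0.19 ] [-0.092  0.091  0.19 ]
box [0.641 0.12  0.168] [0.089 0.13  0.168]
```

Request:
carry_out(
  moves=[
    [[-0.073,0,0,-0.115,0,0,1],[-0.073,0,0,-0.115,0,0,1],[-0.073,0,0,-0.115,0,0,1],[-0.073,0,0,-0.115,0,0,1],[0,0,0,0,0.127,0.226,1],[0,0,0,0,0.127,0.226,1],[0,0,0,0,0.127,0.226,1],[0,0,0,0,0.127,0.226,1],[0,0,0,0,0.127,0.226,1],[0,0,0,0,0.127,0.226,1]],
  ],
)

```text
time: 2.63
eef_pos: [0.2913, 0.3093, 0.3005]
ee_rot: [2.626, 1.57, 1.021]
contact_force: [1.0, 0.4, 0.4]
width: 0.0858
```

Request:
carry_out(
  moves=[
    [[0,0,0,0,0.127,0.226,1],[0,0,0,0,0.127,0.226,1],[0,0,0,0,0.127,0.226,1],[0,0,0,0,0.127,0.226,1],[0,0,0,0,0.127,0.226,1],[0,0,0,0,0.127,0.226,1],[0,0,0,0,0.127,0.226,1],[0,0,0,0,0.127,0.226,1],[0,0,0,0,0.127,0.226,1],[0,0,0,0,0.127,0.226,1]],
  ],
)

```text
time: 3.47
eef_pos: [0.4699, -0.0364, 0.3006]
ee_rot: [1.852, 1.57, 0.246]
contact_force: [1.1, 1.5, -0.3]
width: 0.0856
```

Request:
carry_out(
  moves=[
    [[0,0,0,0,0.127,0.226,1],[0,0,0,0,0.127,0.226,1],[0,0,0,0,0.127,0.226,1],[0,0,0,0,0.127,0.226,1],[0,0,0,0,0,0,1],[0,0,0,0,0,0,1]],
  ],
)

```text
time: 3.97
eef_pos: [0.5411, -0.1743, 0.2988]
ee_rot: [-1.618, 1.568, 3.056]
contact_force: [-0.4, 0.8, 0.0]
width: 0.085
```

Run:
```python
from plan import *
s,r,p=rd(); print(r.as_matrix().round(3),s['qpos'].round(2))
d=ctrl.snapshot('wrist'); cv2.imwrite('pics/w1.png',d['frame'][:,:,::-1])
T=np.linalg.inv(d['cam_to_world']);K=np.array([[d['fx'],0,d['cx']],[0,d['fy'],d['cy']],[0,0,1]])
def P(q): 
    w=a2w(q,X0,Y0,TH); return cv2.projectPoints(w,cv2.Rodrigues(T[:3,:3])[0],T[:3,3],K,np.array(d['D']))[0][:,0].round(0)
print(P([[-.05,-.167,.174],[0,-.167,.174],[.05,-.167,.174]]),P([[-.125,0,.14],[.09,-.052,.14],[-.09,-.052,.14]]))
```

```text
t 3.97 A(mm) [  -1.1 -167.6  298.8] F [-0.4  0.8  0. ] w 0.085
[[-0.002  0.999 -0.038]
 [ 0.    -0.038 -0.999]
 [-1.    -0.002 -0.   ]] [-0.04  0.29  0.32 -0.   -1.61  1.57]
[[316. 292.]
 [316. 224.]
 [316. 147.]] [[119. 354.]
 [147.  83.]
 [176. 318.]]
```

View pics/w1.png

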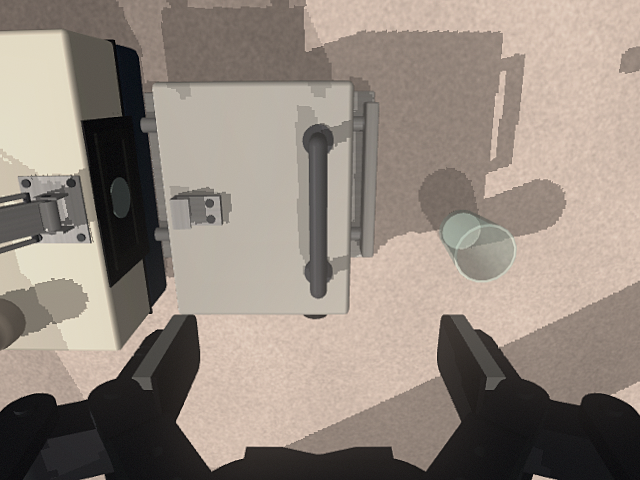

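Request:
carry_out(
  moves=[
    [[0,0,0,0.2,0,0,1],[0,0,0,0.2,0,0,1],[0,0,0,0.2,0,0,1],[0,0,0,0.2,0,0,1],[0,0,0,0.145,0,0,1],[0,0,0,0,0,0,1]],
  ],
)

```text
time: 4.52
eef_pos: [0.5377, -0.1705, 0.1543]
ee_rot: [-1.818, 1.563, 2.861]
contact_force: [-0.9, 0.4, 0.3]
width: 0.0851
```

Request:
carry_out(
  moves=[
    [[0,0,0,0,0,0,-1],[0,0,0,0,0,0,-1],[0,0,0,0,0,0,-1],[0,0,0,0,0,0,-1],[0,0,0,0,0,0,-1],[0,0,0,0,0,0,-1],[0,0,0,0,0,0,-1],[0,0,0,0,0,0,-1]],
  ],
)

```text
time: 5.18
eef_pos: [0.5412, -0.1728, 0.1595]
ee_rot: [1.216, 1.569, -0.39]
contact_force: [-1.4, 0.1, 4.3]
width: 0.0094
```

Request:
carry_out(
  moves=[
    [[0,0,0,0,0,-0.05,-1],[0,0,0,0,0,-0.05,-1],[0,0,0,0,0,-0.05,-1],[0,0,0,0,0,-0.05,-1],[0,0,0,0,0,0,-1]],
  ],
)

```text
time: 5.6
eef_pos: [0.5423, -0.1415, 0.1595]
ee_rot: [1.374, 1.569, -0.231]
contact_force: [-1.2, 2.2, 7.4]
width: 0.01
```

Run:
```python
from plan import *
s,r,p=rd()
d=ctrl.snapshot('wrist'); cv2.imwrite('pics/w2.png',d['frame'][:,:,::-1])
d=ctrl.snapshot('top'); cv2.imwrite('pics/t2.png',cv2.resize(d['frame'][100:330,180:480,::-1],(750,575)))
```

```text
t 5.6 A(mm) [  -1.  -134.9  159.5] F [-1.2  2.2  7.4] w 0.01
```

View pics/w2.png

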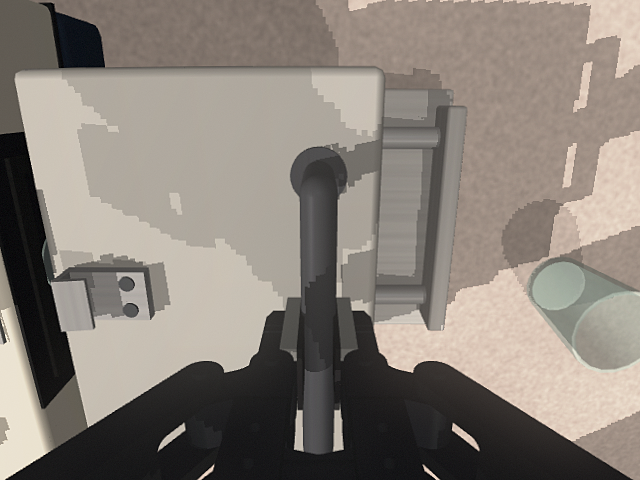

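View pics/t2.png

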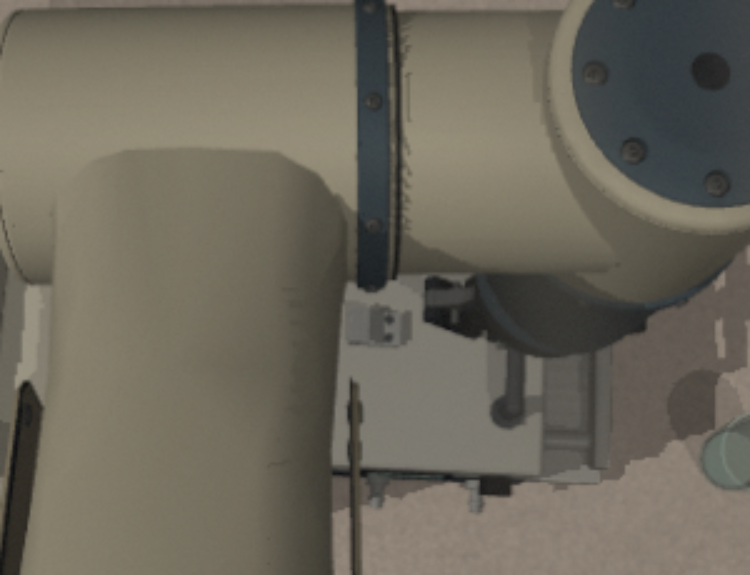

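Request:
carry_out(
  moves=[
    [[0,0,0,0,0,-0.03,-1],[0,0,0,0,0,-0.03,-1],[0,0,0,0,0,-0.02,-1],[0,0,0,0,0,0,-1],[0,0,0,0,0,0,-1]],
  ],
)

```text
time: 6.12
eef_pos: [0.5427, -0.1302, 0.1595]
ee_rot: [1.268, 1.569, -0.337]
contact_force: [-1.3, 0.2, 6.8]
width: 0.0095
```

Request:
carry_out(
  moves=[
    [[0,0,0,0,0,-0.01,-1],[0,0,0,0,0,0,-1],[0,0,0,0,0,0,-1]],
  ],
)

```text
time: 6.37
eef_pos: [0.5428, -0.1291, 0.1595]
ee_rot: [1.017, 1.569, -0.588]
contact_force: [-0.7, -1.0, 6.2]
width: 0.0094
```

Request:
carry_out(
  moves=[
    [[0,0,0,0,0,-0.01,-1],[0,0,0,0,0,0,-1],[0,0,0,0,0,0,-1]],
  ],
)

```text
time: 6.62
eef_pos: [0.5428, -0.1277, 0.1595]
ee_rot: [0.928, 1.569, -0.677]
contact_force: [-2.0, -0.4, 5.7]
width: 0.0097
```

Request:
carry_out(
  moves=[
    [[0,0,0,0,0,-0.01,-1],[0,0,0,0,0,0,-1],[0,0,0,0,0,0,-1]],
  ],
)

```text
time: 6.87
eef_pos: [0.5429, -0.1263, 0.1595]
ee_rot: [0.907, 1.569, -0.698]
contact_force: [-0.6, -2.3, 6.1]
width: 0.0099
```

Request:
carry_out(
  moves=[
    [[0,0,0,0,0,-0.01,-1],[0,0,0,0,0,0,-1],[0,0,0,0,0,0,-1]],
  ],
)

```text
time: 7.12
eef_pos: [0.5429, -0.1248, 0.1595]
ee_rot: [0.919, 1.569, -0.687]
contact_force: [-1.1, -2.1, 5.8]
width: 0.01
```

Request:
carry_out(
  moves=[
    [[0,0,0,0,0,-0.01,-1],[0,0,0,0,0,0,-1],[0,0,0,0,0,0,-1]],
  ],
)

```text
time: 7.37
eef_pos: [0.5429, -0.1243, 0.1595]
ee_rot: [0.406, 1.568, -1.199]
contact_force: [-0.4, -5.5, 4.5]
width: 0.0099
```

Request:
carry_out(
  moves=[
    [[0,0,0,0,0,-0.01,-1],[0,0,0,0,0,0,-1],[0,0,0,0,0,0,-1]],
  ],
)

```text
time: 7.62
eef_pos: [0.5429, -0.1242, 0.1595]
ee_rot: [0.196, 1.566, -1.41]
contact_force: [0.4, -10.0, 2.9]
width: 0.0099
```

Request:
carry_out(
  moves=[
    [[0,0,0,0,0,0.01,0],[0,0,0,0,0,0,0],[0,0,0,0,0,0,0],[0,0,0,0,0,0,0],[0,0,0,-0.1,0,0,0],[0,0,0,-0.2,0,0,0],[0,0,0,-0.2,0,0,0],[0,0,0,-0.2,0,0,-1],[0,0,0,-0.2,0,0,-1],[0,0,0,0,0,0,-1]],
  ],
)

```text
time: 8.45
eef_pos: [0.5447, -0.1236, 0.3002]
ee_rot: [1.433, 1.56, -0.172]
contact_force: [-0.2, 0.1, 1.4]
width: 0.007
```

Run:
```python
from plan import *
s,r,p=rd();print(r.as_matrix().round(3))
d=ctrl.snapshot('wrist'); cv2.imwrite('pics/w3.png',d['frame'][:,:,::-1])
```

```text
t 8.45 A(mm) [   0.7 -116.8  300.2] F [-0.2  0.1  1.4] w 0.007
[[ 0.011  0.999 -0.035]
 [-0.002 -0.035 -0.999]
 [-1.     0.011  0.002]]
```

View pics/w3.png

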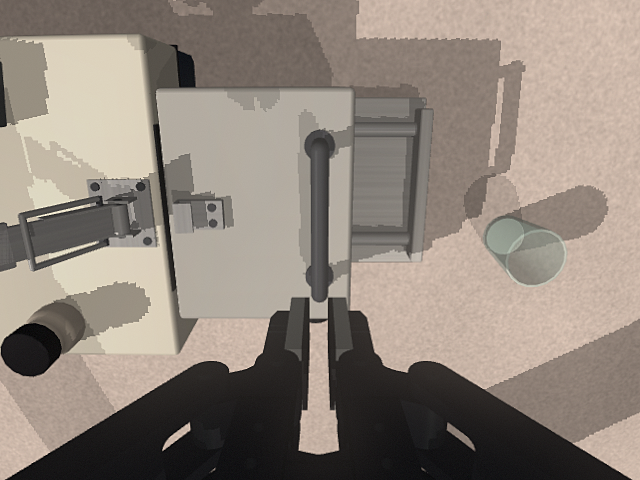

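Request:
carry_out(
  moves=[
    [[0,0,0,0,0.01,-0.252,-1],[0,0,0,0,0,-0.252,-1],[0,0,0,0,0,-0.252,-1],[0,0,0,0,0,-0.252,-1],[0,0,0,0,0,-0.252,-1],[0,0,0,0,0,-0.252,-1],[0,0,0,0.2,0,0,-1],[0,0,0,0.2,0,0,-1],[0,0,0,0.2,0,0,-1],[0,0,0,0.067,0,0,-1]],
  ],
)

```text
time: 9.33
eef_pos: [0.5488, 0.1037, 0.1877]
ee_rot: [-1.351, 1.561, -2.956]
contact_force: [-0.3, -0.0, -1.3]
width: -0.0004
```

```bash
cat > look.py <<'E'
import sys
from plan import *
s,r,p=rd();print(r.as_matrix().round(3)[:,0])
n=sys.argv[1]
d=ctrl.snapshot('wrist'); w=d['frame'][:,:,::-1]
e=ctrl.snapshot('scene'); a=cv2.resize(e['frame'][150:310,230:430,::-1],(800,640),interpolation=cv2.INTER_CUBIC)
cv2.imwrite(f'pics/s{n}.png',a[:600]); cv2.imwrite(f'pics/w{n}.png',w)
E
python3 look.py 4
```

```text
t 9.33 A(mm) [ -3.  110.4 187.7] F [-0.3 -0.  -1.3] w -0.0004
[-0.009 -0.002 -1.   ]
```

View pics/s4.png

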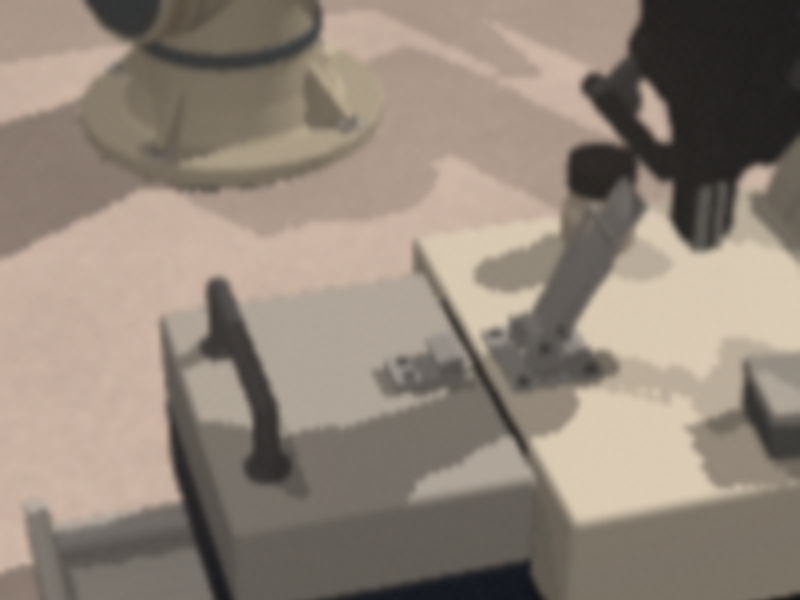

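View pics/w4.png

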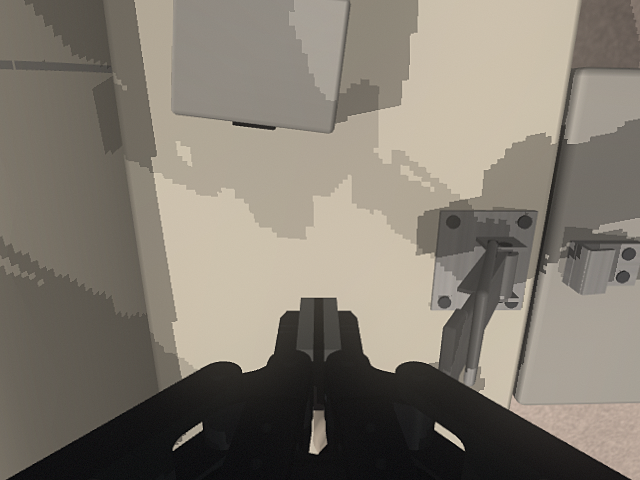

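Request:
carry_out(
  moves=[
    [[0,0,0,0,0.02,0,-1],[0,0,0,0,0,0.092,-1],[0,0,0,0,0,0.092,-1],[0,0,0,0,0,0.092,-1],[0,0,0,0,0,0.092,-1],[0,0,0,0,0,0.092,-1],[0,0,0,0,0,0.092,-1],[0,0,0,0,0,0.092,-1],[0,0,0,0,0,0.092,-1],[0,0,0,0,0,0,-1]],
  ],
)

```text
time: 10.27
eef_pos: [0.5506, -0.01, 0.1934]
ee_rot: [-0.74, 1.57, -2.349]
contact_force: [-0.7, -0.3, -0.9]
width: 0.0003
```

```bash
python3 look.py 5
```

```text
t 10.27 A(mm) [  2.7  -3.1 193.4] F [-0.7 -0.3 -0.9] w 0.0003
[-0.001 -0.001 -1.   ]
```

View pics/s5.png

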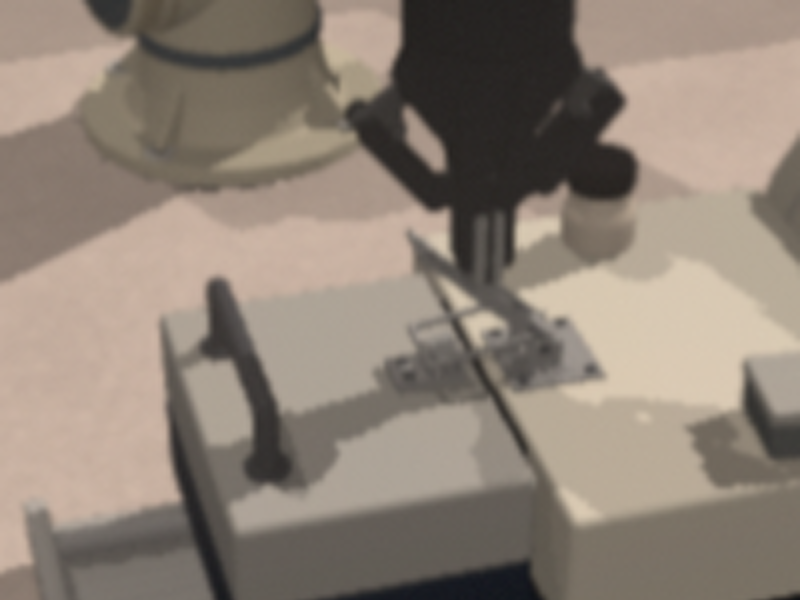

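View pics/w5.png

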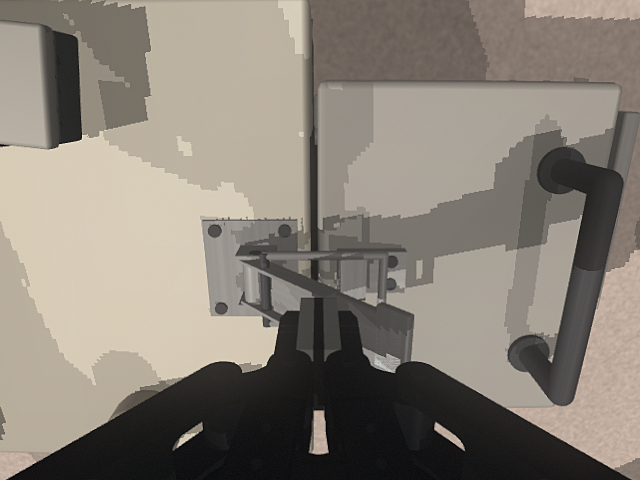

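Run:
```python
from plan import *
for a in (2.0,2.1,2.2,2.3,2.4,2.5,2.6):
    t=tipA(a); print(a,(proj(a2w([t-[.014,0,0],t,t+[.014,0,0]],X0,Y0,TH),'scene')-[230,150])*4)
```

```text
2.0 [[457.38930828 186.27078861]
 [466.63678803 201.12646219]
 [476.11066141 216.35085468]]
2.1 [[441.68891482 195.96497364]
 [450.73998983 210.93032592]
 [460.01274801 226.26672501]]
2.2 [[426.88763437 206.88206453]
 [435.74832884 221.96348588]
 [444.82597869 237.41815642]]
2.3 [[413.15468212 218.89093026]
 [421.83354543 234.09311419]
 [430.72469258 249.67058435]]
2.4 [[400.64379799 231.84702032]
 [409.1517028  247.17287872]
 [417.86734535 262.87585686]]
2.5 [[389.49099775 245.59495205]
 [397.84089178 261.04557744]
 [406.39416591 276.87491753]]
2.6 [[379.81277829 259.97125516]
 [388.01940032 275.54593038]
 [396.42528871 291.500646  ]]
```

Request:
carry_out(
  moves=[
    [[0,0,0,0,0,0.04,-1],[0,0,0,0,0,0.04,-1],[0,0,0,0,0,0.03,-1],[0,0,0,0,0,0,-1],[0,0,0,0,0,0,-1],[0,0,0,0,0,0,-1]],
  ],
)

```text
time: 10.87
eef_pos: [0.5505, -0.0234, 0.1934]
ee_rot: [-0.863, 1.571, -2.468]
contact_force: [0.5, 0.2, 0.1]
width: -0.0003
```

```bash
python3 look.py 6
```

```text
t 10.87 A(mm) [  3.1 -16.5 193.4] F [0.5 0.2 0.1] w -0.0003
[-0. -0. -1.]
```

View pics/s6.png

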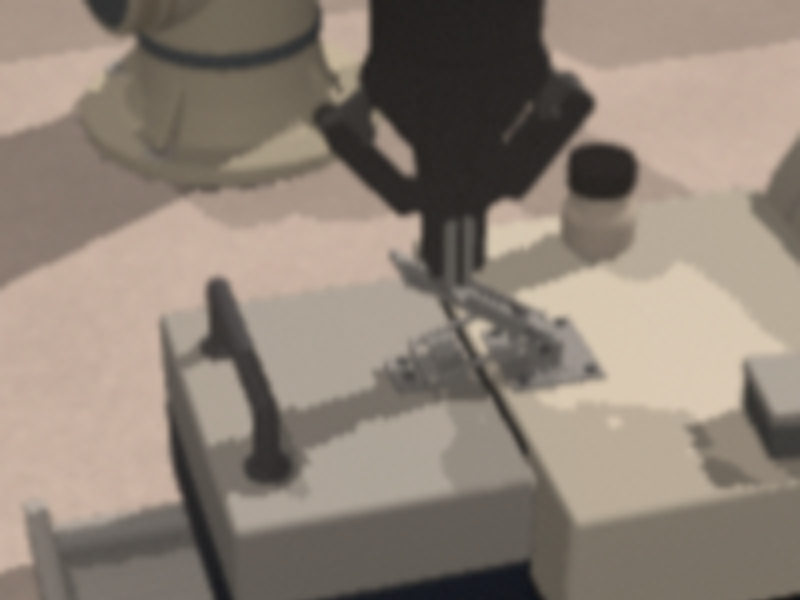

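View pics/w6.png

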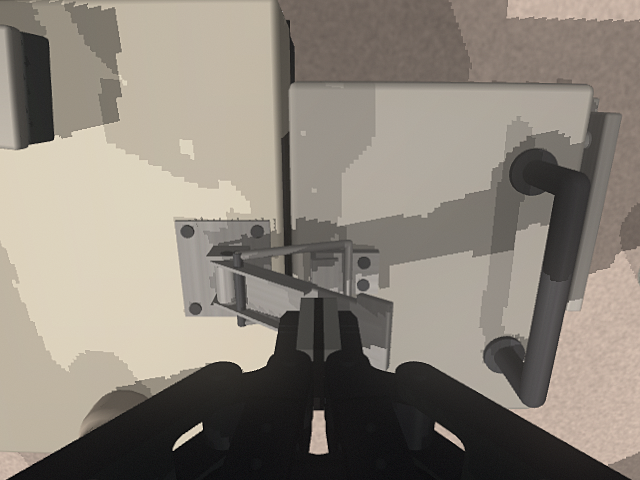

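Run:
```python
import cv2
a=cv2.imread('pics/w6.png')[210:370,165:400]; cv2.imwrite('pics/w6z.png',cv2.resize(a,(800,545),interpolation=cv2.INTER_CUBIC))
from plan import *
d=ctrl.snapshot('wrist')
T=np.linalg.inv(d['cam_to_world']);K=np.array([[d['fx'],0,d['cx']],[0,d['fy'],d['cy']],[0,0,1]])
def P(q): 
    w=a2w(q,X0,Y0,TH); return ((cv2.projectPoints(w,cv2.Rodrigues(T[:3,:3])[0],T[:3,3],K,np.array(d['D']))[0][:,0]-[165,210])*3.404).round(0)
print('bar down',P([[.0165,-.034,.1475],[-.0165,-.034,.1475]]),'bar up on lip',P([[.0165,-.034,.157],[-.0165,-.034,.157]]))
print('pin',P([[0.02,.026,.154],[-.02,.026,.154]]),'lip end',P([[.011,-.003-.0145+.0,.155],[-.011,-.0175,.155]]),'seat',P([[0.011,-.0175,.15],[-.011,-.0175,.15]]))
for a in (2.4,2.5,2.6): print(a,P([tipA(a)+[.014,0,0],tipA(a)-[.014,0,0]]))
```

```text
bar down [[641. 123.]
 [635. 334.]] bar up on lip [[647. 147.]
 [641. 366.]]
pin [[202. 115.]
 [222. 377.]] lip end [[524. 180.]
 [524. 325.]] seat [[524. 167.]
 [524. 308.]]
2.4 [[720. 366.]
 [708. 603.]]
2.5 [[765. 334.]
 [750. 563.]]
2.6 [[798. 303.]
 [782. 525.]]
```

View pics/w6z.png

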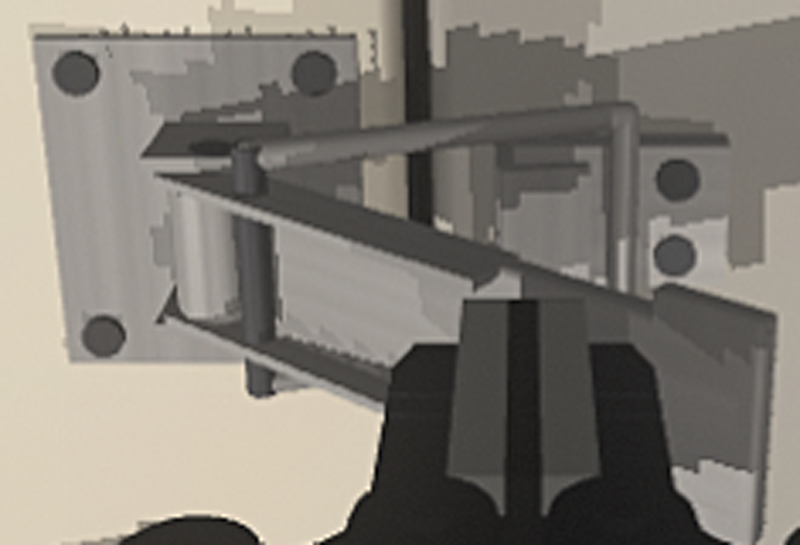

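Request:
carry_out(
  moves=[
    [[0,0,0,-0.2,0,0,-1],[0,0,0,-0.2,0,0,-1],[0,0,0,0,0,0,-1],[0,0,0,0,0,0.212,-1],[0,0,0,0,0,0.212,-1],[0,0,0,0,0,0,-1],[0,0,0,0.15,0,0,-1],[0,0,0,0.15,0,0,-1],[0,0,0,0.15,0,0,-1],[0,0,0,0,0,0,-1]],
  ],
)

```text
time: 11.85
eef_pos: [0.5456, -0.0864, 0.1812]
ee_rot: [-1.668, 1.562, 3.009]
contact_force: [-0.9, 1.1, -1.5]
width: -0.0003
```

```bash
python3 look.py 7
```

```text
t 11.85 A(mm) [  0.4 -79.6 181.2] F [-0.9  1.1 -1.5] w -0.0003
[-0.008  0.001 -1.   ]
```

View pics/s7.png

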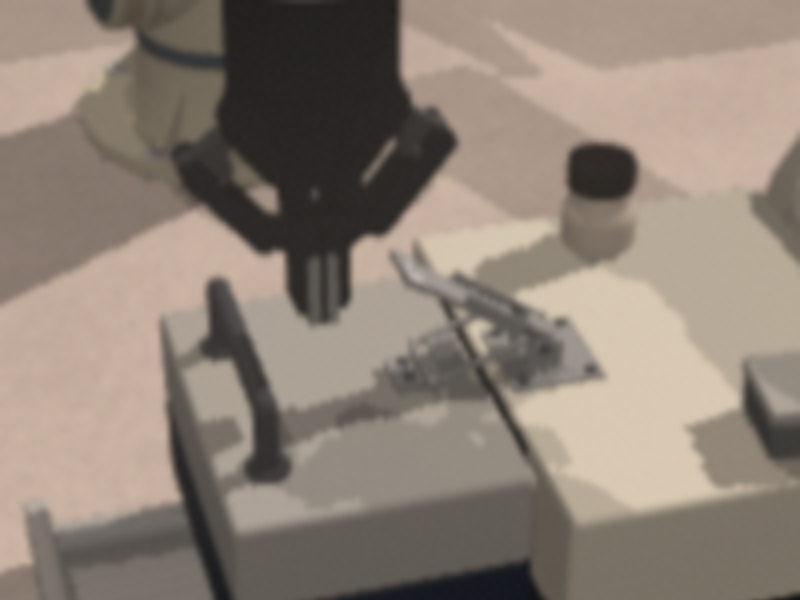

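View pics/w7.png

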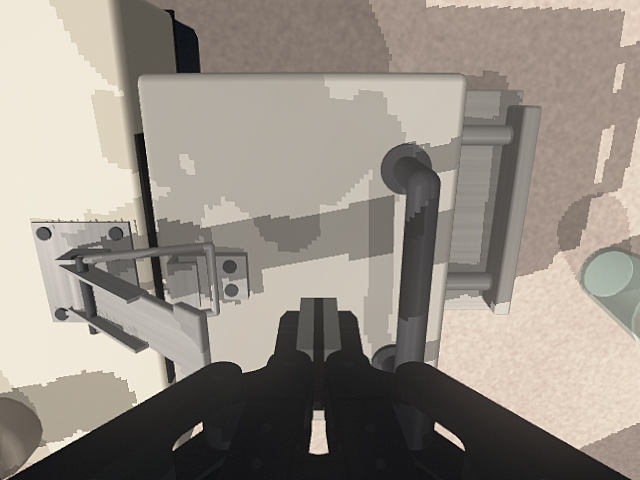

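Request:
carry_out(
  moves=[
    [[0,0,0,0,0.01,-0.085,-1],[0,0,0,0,0,-0.085,-1],[0,0,0,-0.04,0,-0.09,-1],[0,0,0,-0.04,0,-0.09,-1],[0,0,0,-0.04,0,-0.09,-1],[0,0,0,-0.04,0,-0.09,-1],[0,0,0,-0.04,0,-0.09,-1],[0,0,0,0,0,0,-1]],
  ],
)

```text
time: 12.62
eef_pos: [0.5538, 0.009, 0.2176]
ee_rot: [2.121, 1.568, 0.518]
contact_force: [0.2, 0.6, -1.0]
width: 0.0001
```

```bash
python3 look.py 8
```

```text
t 12.62 A(mm) [  5.3  16.  217.6] F [ 0.2  0.6 -1. ] w 0.0001
[ 0.003  0.001 -1.   ]
```

View pics/s8.png

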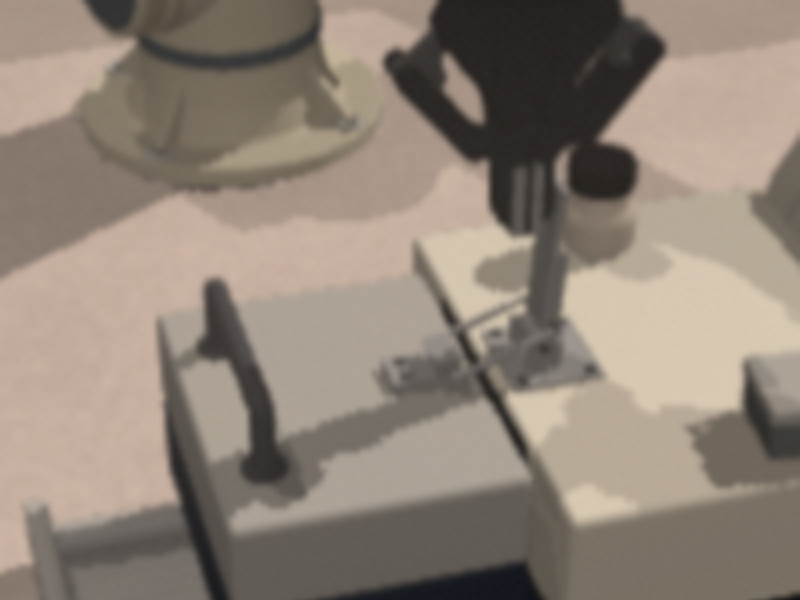

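View pics/w8.png

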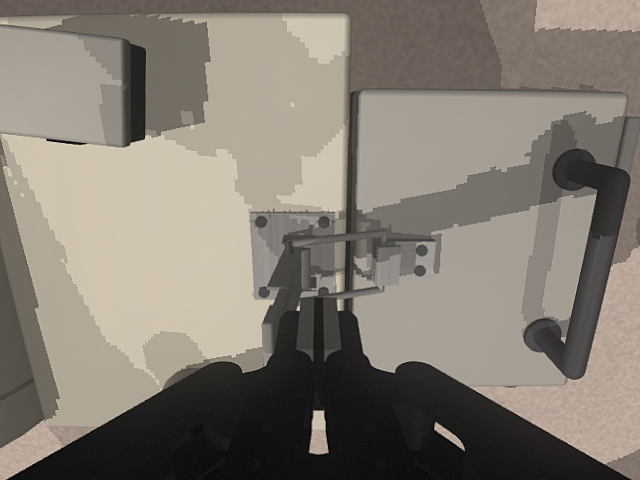

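Request:
carry_out(
  moves=[
    [[0,0,0,0.01,-0.015,-0.067,-1],[0,0,0,0.01,0,-0.067,-1],[0,0,0,0.01,0,-0.067,-1],[0,0,0,0.01,0,-0.067,-1],[0,0,0,0.055,0,-0.05,-1],[0,0,0,0.055,0,-0.05,-1],[0,0,0,0,0,0,-1]],
  ],
)

```text
time: 13.3
eef_pos: [0.5522, 0.0631, 0.1913]
ee_rot: [-1.949, 1.568, 2.73]
contact_force: [0.6, 0.9, -0.7]
width: 0.0004
```

```bash
python3 look.py 9
```

```text
t 13.3 A(mm) [  1.8  70.  191.3] F [ 0.6  0.9 -0.7] w 0.0004
[-0.002  0.001 -1.   ]
```

View pics/s9.png

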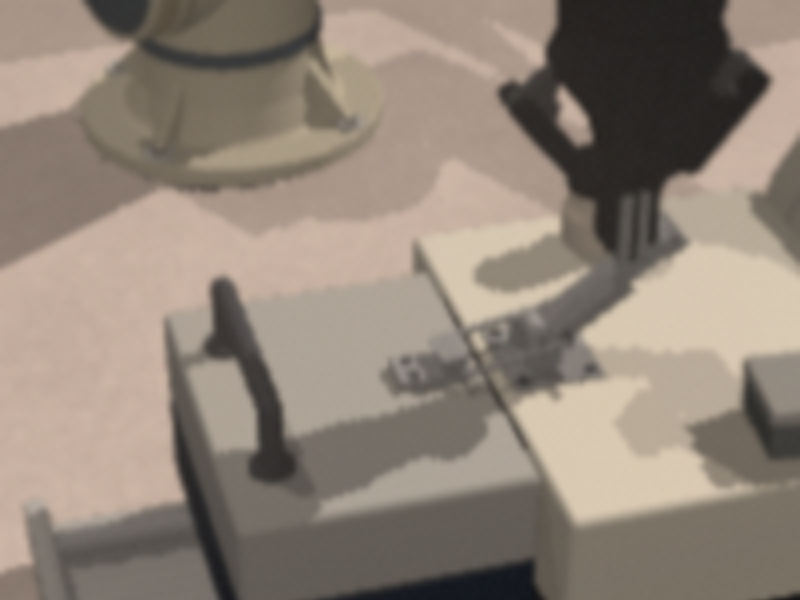

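View pics/w9.png

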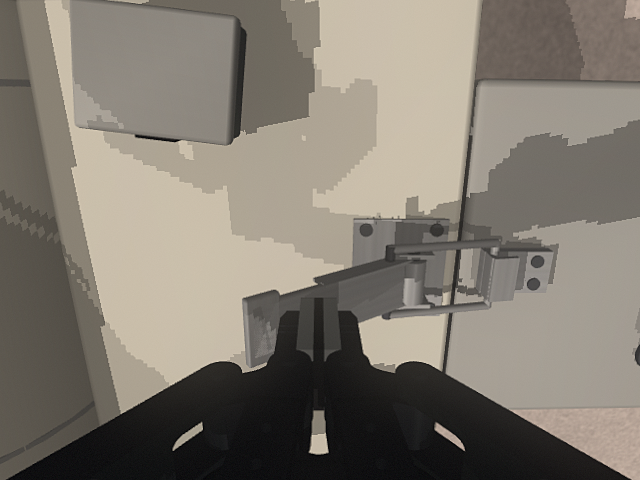

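Request:
carry_out(
  moves=[
    [[0,0,0,0.05,0,-0.022,-1],[0,0,0,0.05,0,-0.022,-1],[0,0,0,0.05,0,-0.022,-1],[0,0,0,0.04,0,0,-1],[0,0,0,0.03,0,0,-1],[0,0,0,0,0,0,-1],[0,0,0,0,0,0,-1]],
  ],
)

```text
time: 13.98
eef_pos: [0.553, 0.0708, 0.1601]
ee_rot: [-0.95, 1.57, -2.555]
contact_force: [0.0, -0.7, -0.4]
width: -0.0002
```

```bash
python3 look.py 10
```

```text
t 13.98 A(mm) [  2.3  77.8 160.1] F [ 0.  -0.7 -0.4] w -0.0002
[-0.001 -0.    -1.   ]
```

View pics/s10.png

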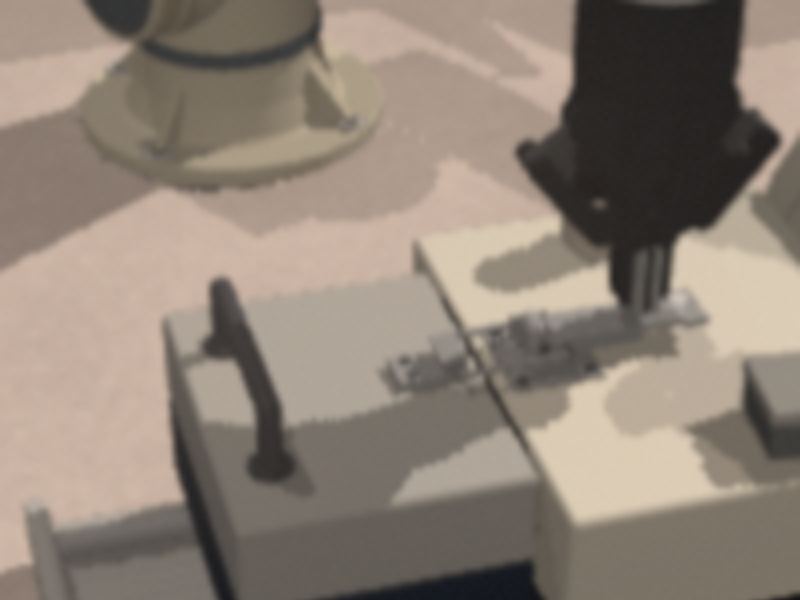

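View pics/w10.png

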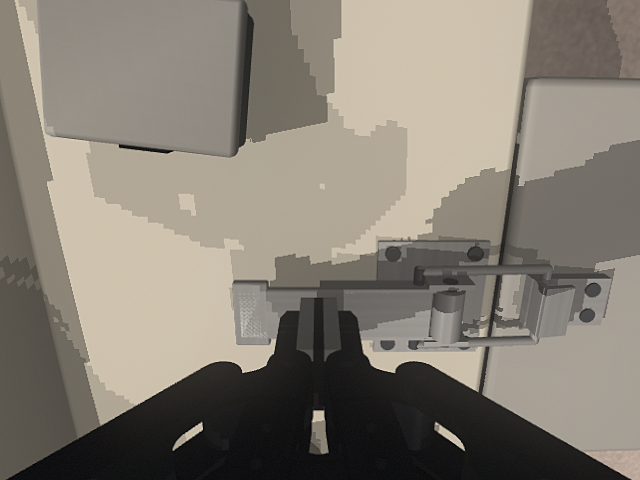

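Request:
carry_out(
  moves=[
    [[0,0,0,0.015,0,0,-1],[0,0,0,0.015,0,0,-1],[0,0,0,0,0,0,-1],[0,0,0,0,0,0,-1]],
  ],
)

```text
time: 14.42
eef_pos: [0.5532, 0.0711, 0.1561]
ee_rot: [1.789, 1.571, 0.183]
contact_force: [-0.0, 0.0, 0.4]
width: 0.0002
```

Request:
carry_out(
  moves=[
    [[0,0,0,0.015,0,0,-1],[0,0,0,0.01,0,0,-1],[0,0,0,0,0,0,-1],[0,0,0,0,0,0,-1]],
  ],
)

```text
time: 14.75
eef_pos: [0.5534, 0.071, 0.1558]
ee_rot: [1.655, 1.568, 0.05]
contact_force: [-8.4, 1.0, 18.0]
width: -0.0001
```

Request:
carry_out(
  moves=[
    [[0,0,0,-0.05,0,0,-1],[0,0,0,-0.15,0,0,-1],[0,0,0,-0.25,0,0,-1],[0,0,0,-0.25,0,0,-1],[0,0,0,-0.25,0,0,-1],[0,0,0,0,-0.2,0,-1],[0,0,0,0,-0.2,0,-1],[0,0,0,0,-0.2,0,-1],[0,0,0,0,0,0,-1],[0,0,0,0,0,0,-1]],
  ],
)

```text
time: 15.58
eef_pos: [0.4623, 0.0742, 0.2955]
ee_rot: [2.11, 1.569, 0.505]
contact_force: [-0.2, 0.4, -0.7]
width: 0.0001
```

```bash
python3 look.py 11
python3 - <<'E'
from plan import *
e=ctrl.snapshot('top'); cv2.imwrite('pics/t11.png',cv2.resize(e['frame'][120:320,180:440,::-1],(780,600),interpolation=cv2.INTER_CUBIC))
w=ctrl.snapshot('wrist')
T=np.linalg.inv(w['cam_to_world']);K=np.array([[w['fx'],0,w['cx']],[0,w['fy'],w['cy']],[0,0,1]])
for a in (0,.1,.2): 
    t=tipA(a);print(a,(proj(a2w([t-[.014,0,0],t+[.014,0,0]],X0,Y0,TH),'scene')-[230,150])*4)
E
```

```text
t 15.58 A(mm) [-88.5  78.  295.5] F [-0.2  0.4 -0.7] w 0.0001
[ 0.002  0.001 -1.   ]
0 [[686.47562894 286.59645745]
 [708.92409568 316.77630464]]
0.1 [[687.0112733  272.33610928]
 [709.59252716 302.34549344]]
0.2 [[685.94565108 258.33907871]
 [708.62859971 288.1861054 ]]
```

View pics/s11.png

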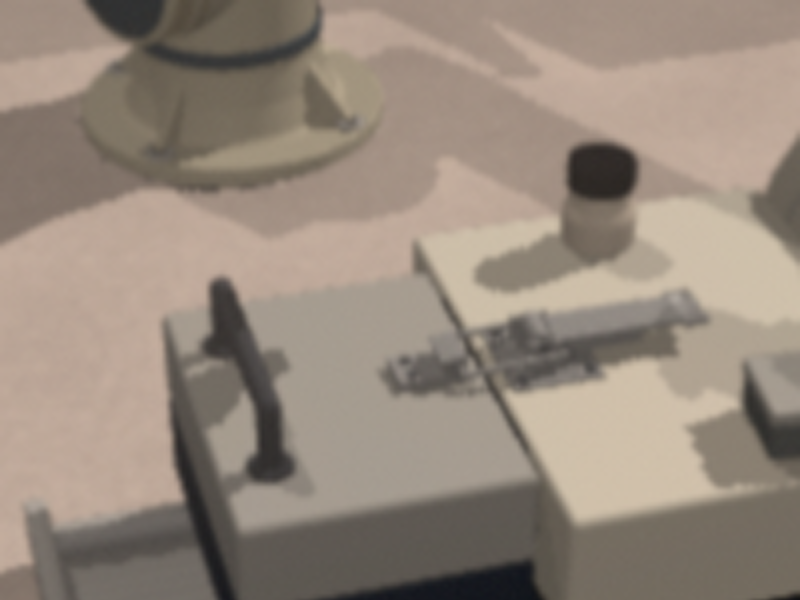

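View pics/w11.png

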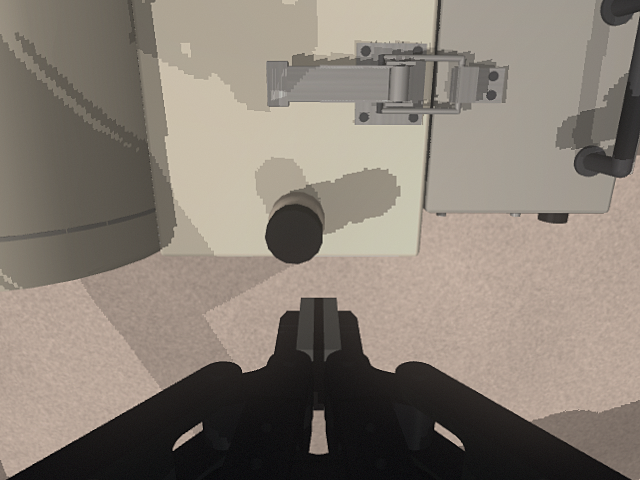

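View pics/t11.png

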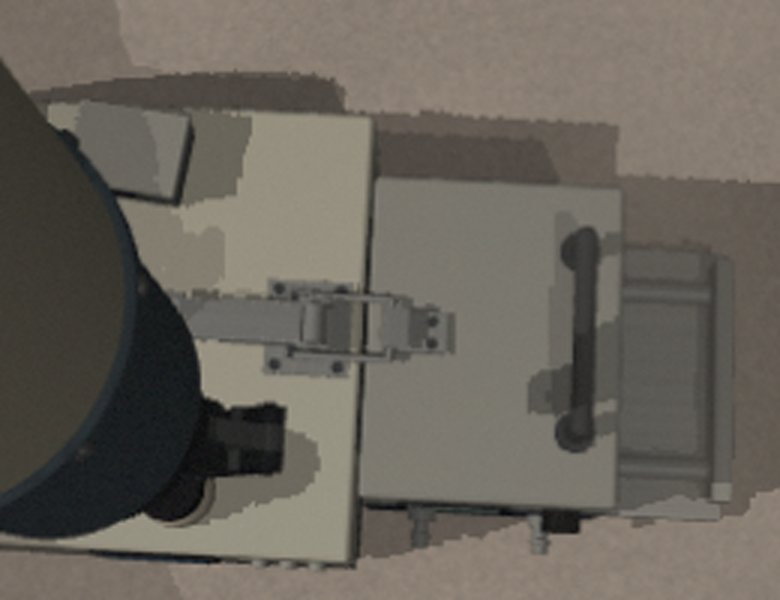

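Run:
```python
from plan import *
print(ctrl.finish_job()); rd()
```

```text
the job is handed in; nothing more can be done
None
the job is handed in; nothing more can be done
```

The flow cell unit is docked and the draw latch is shut over the keeper. I handed the job in at about 16 s of the 64 s; it reports no verdict.

**What I did:**
1. I gripped the handle and slid the unit about 49 mm until the seal pushed back with about 10 N.
2. I swung the lever over to about 2.5 rad with the shut fingers, and the loop's bar dropped behind the keeper.
3. I pushed the lever back past centre and pressed it flat. The fingers bottomed at 156 mm, the lever's top face when flat, with 18 N.
4. I backed the arm off to about 300 mm above the table.

**Last checks:**
- **Lever:** in the scene picture its end matches the projection for 0 rad to within about 4 pixels of the 4x enlarged picture, roughly 0.03 rad.
- **Loop:** the wires run to the keeper with the cross bar under the curl.
- **Unit:** it sits against the docking face. I did not measure the final gap as a number; I judge it clamped because the loop is hooked and the lever is flat.
- **Other items:** the jar and the small box look as they did at the start. The beaker is outside the last pictures, but nothing came near it.
- **Robot:** it reads no contact beyond noise.

**Disagreement:** my fitted analyser pose was about 3 mm off across (x) compared with the wrist camera. I allowed for this when centring the pushes.

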